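# Catch a tablet sample and hold the dish in the reader's corner

### The arm

A 6-joint arm with a two-finger parallel gripper is mounted at the origin on the work surface. World frame = base frame: x ahead of the robot, y to its left, z up, the work surface at z = 0. Lengths are in m, angles in rad, forces in N, time in s.
With the tool pointing down it reaches from about 0.3 to 0.825 m from the base axis. Payload 5.4 kg.
Tool frame: the origin (TCP) lies midway between the tips of the shut fingers; the grasp point (between the pads) lies ctrl.grip_point_offset behind it (ctrl.grip_point_offset is the distance from the TCP to the grasp point, in m); z points along the fingers, y is the line along which they close (so a half turn about z gives the same grasp; the last joint's range is limited). The gripper opens to 92 mm and grips with 3 to 60 N. Pads are 20 mm wide; open, the fingers measure 128 mm over their backs; the gripper's body (75 mm by 189 mm) begins 69 mm behind the grasp point.
Start: joints at [-1.416, 0.158, 1.597, -0, 1.386, -0.21], TCP at [0.205, -0.537, 0.215] pointing down, gripper open.
Joint ranges: [-2.91, 2.91], [-0.94, 2.29], [0.18, 2.7], [-1.29, 4.43], [0.17, 2.64], [-3, 3]. Speed limits (rad/s): [2.57, 2.57, 3.14, 3.14, 3.14, 3.14].

### API

Orientations are given as a unit quaternion [x, y, z, w].
In Python, from rig import monitor, eyes, ctrl gives the robot as it stands.
- The arm moves only by the tool carry_out, never from a script. Its argument "commands" is a list of rows, each a list of 3 entries, a list of its own where there are three numbers: the shift along the tool's x, y, z in a scale on which 1.0 is 0.75 m, then the turn, a rotation vector about the tool's x, y, z in a scale on which 1.0 is 2 pi rad, then the finger opening in m, from 0 to 0.0919. A call has 1 to 8 rows; each row is the pose to reach, as a shift and turn from the pose commanded when the call began, along the tool's axes at that moment; what a row does not reach only later rows make up. A row lasts 1/8 s, in which the tool goes at most 62.5 mm and 10.7 degrees, less where a joint would pass 70% of its speed; a pose out of reach is approached as far as the arm can. Shift and turn numbers lie between -1 and 1, and a call with a number outside is refused. A call with a gripper value outside its range is refused whole. The fingers move at their own pace and stop on an object; "force" is the grip in N (left out, the last holds). Time passes only in rows, so rows that repeat a pose let the fingers close. It gives the time, the measured TCP pose, the force, the opening and the grip force at its end, in the units of the state.
- monitor.get_obs(): the state, without advancing time (a new reading comes with each control period).
- eyes.snapshot(name): name is "scene" or "top"; returns (picture, depth): 420x560x3 uint8, blue, green, red; 420x560 float32, m along the optical axis (not along the pixel's ray), 0 where there is no reading.
- eyes.get_calibration(name): a dict with "intrinsics" (3x3 intrinsics, pixels), "xyz" and "rotation" of the camera in the world. Camera axes: x right, y up, looking along -z (the intrinsics and any distortion apply to the point x, -y, -z); pixel columns grow to the right and rows downward; lengths in m; the calibration is good to about 2 mm. A picture is of the moment at which its call begins. get_calibration takes no time and is no camera call.
- ctrl.hand_in(): hands the job in; it is judged then, once.
The state is a dict: "t": time; "joint_pos": joint angles; "joint_vel": joint speeds; "joint_torque": joint torques, N m; "ee_pos": TCP position; "tcp_rot": TCP orientation; "contact_force": force on the tool from outside, world axes, zero at the start; "wrist_torque": the same for the moment, N m; "finger_gap": opening from 0.0 (shut) to 1.0 (fully open); "gripper_force": force on a finger pad.
Only numpy, scipy, OpenCV 4.12 (cv2) and the standard library are available. Lean on these libraries where they do the work, as an engineer would, in place of code of your own. Each camera call takes 0.05 s, during which the arm holds its last target. There are 200 camera calls.

### The job

Take the steel sample dish by its handle, bring it under the lip of the small chute and push the gate's lift plate up with the dish's rim, so that the three big tablets roll out and you catch all three in the dish. Carry the dish level to the colour reader, set it flat on the reader's seat with the handle pointing away from the reader, and press it into the corner so that it is flush against both fences at once. Finish while still holding the handle and pressing the dish firmly against both fences; do not let go, and leave the bottle, beaker and jar alone.

Things in the scene. Friction and masses are not known exactly. Their poses are not given: they have to be found in the camera images.
- dish: Loose open rectangular stainless steel dish, 80 mm (x) by 64 mm (y) outside, 44 mm high, walls and floor 4 mm thick, 0.14 kg, with a straight bar handle on one short wall. Origin: centre of the dish's underside; z up; the handle points along -x. It stands on the table at the start.
- dish_grip (a point): Middle of the dish's handle, the place to grip: 80 mm from the dish's centre along the dish's -x, 33 mm above its underside. The handle is a bar 14 mm wide (y) and 14 mm high (z 26 to 40 mm), running from the dish's wall (x = -40 mm) to x = -130 mm. From above the fingers close across its 14 mm width. Grip hard (about 50 N): the loaded dish is front-heavy.
- chute: Fixed tablet chute: an aluminium trough (24 mm wide inside, 150 mm long) tilted 20 degrees on a white post and foot. Origin: on the table straight below the trough's open lower end (the lip); the trough rises along +x, tablets leave along -x; the post and foot start at x = +50 mm. The trough's side walls stand 24 mm over its floor.
- chute_lip (a point): Middle of the trough floor's lower edge, 140 mm above the table, where the tablets roll off. They fly some 10 to 50 mm along the chute's -x as they fall.
- gate (a joint): Height of the steel gate in m: 0 closed, 0.042 fully up. It slides straight up, weighs 0.06 kg and drops shut by itself. Its blade hangs 3 to 7 mm in front of the lip; its lift plate is level, below the trough, joined to the blade by two thin strips. Tablets pass from about 0.026 up; 0.032 is plenty, when the rim that pushes the plate is 13 mm below the lip.
- lift_plate (a point): Centre of the underside of the gate's lift plate, 44 mm (chute x) by 70 mm (y), 95 mm above the table when closed, 22 mm along chute +x from the lip. Push it up with the rim of the dish wall farthest from the handle, dish and chute x parallel, dish centre 18 mm before the lip (chute x -18 mm): that wall is then under the plate and the dish lies open in front of the lip.
- tablet1: Loose white tablet, a short cylinder 26 mm in diameter and 18 mm thick, 0.015 kg, smooth and slippery, axis along its y, origin at its centre; it stands on edge in the trough, number 1 from the lip.
- tablet2: Loose white tablet, a short cylinder 26 mm in diameter and 18 mm thick, 0.015 kg, smooth and slippery, axis along its y, origin at its centre; it stands on edge in the trough, number 2 from the lip.
- tablet3: Loose white tablet, a short cylinder 26 mm in diameter and 18 mm thick, 0.015 kg, smooth and slippery, axis along its y, origin at its centre; it stands on edge in the trough, number 3 from the lip.
- stage: Fixed seat of the colour reader: an aluminium plate whose top is 20 mm above the table, from x = -47 to +50 mm and y = -43 to +46 mm. Origin: on the table straight below the centre of a dish pressed fully home, with the dish's axes parallel to the seat's (handle along the seat's -x); so home is dish underside at z = 20 mm, x = y = 0 here. The white reader behind it (x 53 to 138 mm) is 60 mm high.
- fence_far: Fixed steel fence along the seat's far edge; same origin and axes as the seat. Its inner face is at seat x = +40 mm, from y = -42 to +32 mm, top 48 mm above the table (28 mm above the plate). The dish's wall farthest from the handle goes against it.
- fence_side: Fixed steel fence along the seat's -y edge; same origin and axes as the seat. Its inner face is at seat y = -32 mm, from x = -35 to +40 mm, top 48 mm above the table. The dish's -y long wall goes against it. Steel rubs (friction about 0.6 on plate and fences), so part of a push is lost to friction: some 6 N sideways first, then 13 N ahead, felt at the tool, press surely on both.
- corner (a point): Inner corner where the two fences meet, on the plate's top, 20 mm above the table.
- reagent: Bystander: closed amber glass bottle, 60 mm in diameter, 130 mm high, loose. Leave alone.
- beaker: Bystander: empty glass beaker, 60 mm in diameter, 75 mm high, loose. Leave alone.
- jar: Bystander: small closed glass jar, 56 mm in diameter, 65 mm high, loose. Leave alone.
Not all that is in view belongs to the job. What is shaped like the dish but yellow is not meant.

How it is judged:
By the outcome, as a careful person would: the job done as asked, in the order asked, and still so for the second after the job is handed in, while the arm keeps its last pose, push and grip.
It also fails if it takes over 72 s, if anything falls off the work surface, if the arm or the gripper's body presses on something with over 40 N, if the wrist force passes 120 N, or if a joint passes its speed limit or range.

## Working session

There is one attempt and no reset: what is moved stays moved. The work goes in short steps, Python scripts to look and compute and a tool call to move; the robot and the scene stay as the last step left them, time stands still between calls to the robot, and variables do not carry over. Pictures are saved under pics/ and viewed, at most 10 in all, crops included, and the job is handed in when it is done.

Besides the shell and the picture viewer there is one more tool, called after "Request:" as a command line: name --argument value ..., lists and objects as JSON in quotes. carry_out: Moves the arm, as the interface text tells. Its arguments: {"type":"object","properties":{"commands":{"type":"array","items":{"type":"array"}},"force":{"type":"number"}},"required":["commands"]}

```bash
mkdir -p pics; python3 - <<'E'
from rig import monitor, eyes, ctrl
import cv2,numpy as np
o=monitor.get_obs();print({k:np.round(v,3).tolist() for k,v in o.items()},ctrl.grip_point_offset)
for n in("scene","top"):
    p,d=eyes.snapshot(n);cv2.imwrite(f"pics/{n}0.png",p);np.savez(f"{n}0.npz",p=p,d=d)
    print({k:np.round(v,4).tolist() for k,v in eyes.get_calibration(n).items()})
E
```

```text
{'t': 0.0, 'joint_pos': [-1.416, 0.159, 1.598, -0.0, 1.386, -0.21], 'joint_vel': [0.0, 0.002, -0.001, 0.001, 0.001, 0.002], 'joint_torque': [0.0, -38.557, -32.211, 0.07, 0.038, -0.0], 'ee_pos': [0.205, -0.537, 0.214], 'tcp_rot': [0.983, 0.181, 0.0, -0.001], 'contact_force': [0.764, 0.84, 0.537], 'wrist_torque': [0.016, 0.013, 0.03], 'gripper_force': 0.0, 'finger_gap': 0.997} 0.0187
{'intrinsics': [[491.625, 0.0, 281.2517], [0.0, 491.625, 219.5949], [0.0, 0.0, 1.0]], 'xyz': [1.221, -0.132, 1.1972], 'rotation': [0.2225, 0.18, 0.6092, 0.7396]}
{'intrinsics': [[487.1379, 0.0, 277.1305], [0.0, 487.1379, 213.7267], [0.0, 0.0, 1.0]], 'xyz': [0.3964, 0.0027, 1.3628], 'rotation': [0.0311, -0.0367, -0.7046, 0.708]}
```

View pics/scene0.png

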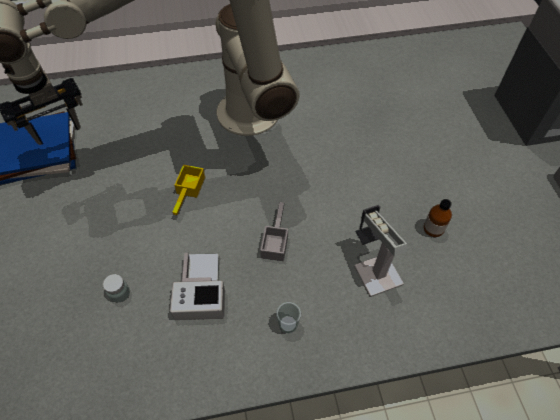

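View pics/top0.png

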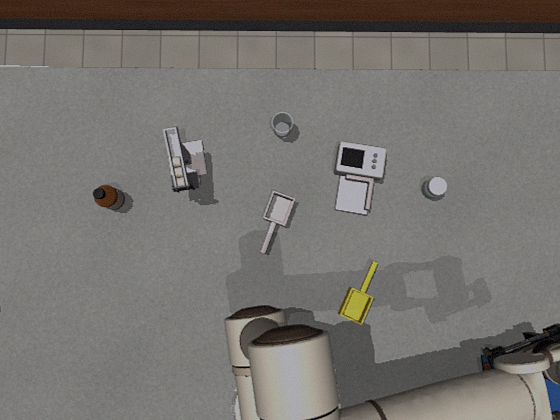

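The scene view shows the steel dish at about (274,242) with its handle reaching (280,208), the chute at (383,235), the seat at (202,268) with the reader at (197,300). The top view has the dish at (280,208) with the handle end at (265,250), the chute at (178,160) with its lip at (182,190), and the seat at (352,195).
Possible dishes: the steel one (scene 274,242 / top 280,208), the yellow one (scene 189,182 / top 356,304), and the seat (scene 202,268). I choose the steel one and check it in a close crop.

```bash
cat > h.py <<'E'
import numpy as np,cv2
from scipy.spatial.transform import Rotation as R
from rig import monitor, eyes, ctrl
def cal(n):
    c=eyes.get_calibration(n);r=np.array(c["rotation"]);M=R.from_quat(r).as_matrix() if r.size==4 else r
    return np.array(c["intrinsics"]),np.array(c["xyz"]),M
def rays(n,uv):
    K,t,M=cal(n);uv=np.atleast_2d(np.asarray(uv,float));v=np.c_[(uv[:,0]-K[0,2])/K[0,0],-(uv[:,1]-K[1,2])/K[1,1],-np.ones(len(uv))]
    return t,v@M.T
def onplane(n,uv,z):
    t,v=rays(n,uv);return t+v*((z-t[2])/v[:,2])[:,None]
def world(n,d):
    h,w=d.shape;g=np.stack(np.meshgrid(np.arange(w),np.arange(h)),-1).reshape(-1,2)
    t,v=rays(n,g);P=(t+v*d.reshape(-1,1)).reshape(h,w,3);P[d==0]=np.nan;return P
def tri(uv1,uv2,a="scene",b="top"):
    t1,v1=rays(a,uv1);t2,v2=rays(b,uv2);v1=v1[0];v2=v2[0]
    s=np.linalg.lstsq(np.c_[v1,-v2],t2-t1,rcond=None)[0];p,q=t1+s[0]*v1,t2+s[1]*v2
    return (p+q)/2,np.linalg.norm(p-q)
def proj(n,P):
    K,t,M=cal(n);c=(np.atleast_2d(P)-t)@M;return np.c_[K[0,2]+K[0,0]*c[:,0]/-c[:,2],K[1,2]-K[1,1]*c[:,1]/-c[:,2]]
E
python3 - <<'E'
from h import *
tiles=[]
for n,cs in(("top",[(275,222),(355,188),(182,162)]),("scene",[(275,235),(203,280),(380,245)])):
    z=np.load(n+"0.npz");row=[]
    for x,y in cs:
        a,b=x-33,y-37
        row.append(cv2.resize(z["p"][b:b+75,a:a+66],None,fx=4,fy=4,interpolation=cv2.INTER_CUBIC)[:, :264])
    tiles.append(np.hstack(row))
cv2.imwrite("pics/mos.png",np.vstack(tiles))
z=np.load("top0.npz");P=world("top",z["d"])
np.set_printoptions(linewidth=250)
# height map mm over dish, stage, chute (top)
for (x0,x1,y0,y1) in((258,298,188,256),(332,374,172,220),(162,208,124,196)):
    print(x0,y0)
    for r in range(y0,y1,3):print(r,' '.join('%4d'%(1000*v) if v==v else '   .' for v in P[r,x0:x1:2,2]))
E
```

```text
258 188
188   -2    3   -1   -3   -1    3    2    1   -1   -1    2    0   -2   -3    0    1    0   -3    1    0
191   -4   -1   -1    0   -1   -2   -2   -3   42   -3    1    1    3    1    0    4    0   -4   -3    2
194   -2   -2    0    3    1   -1   -3   42    6   17   28   43   44   38    6    0    2    0   -5    0
197    0    3   -4    3   -3    4   -3   35    1    0    5    0   -1   14   27   45   49   46    0    5
200    0    .   -3   -1    0    0   45    6    6    6    2    2    6    0    2    5    5    9   42   -2
203    0    1    2    3    0    0   25    3    6    0    2    0    4    0    2    2    3   42    4    4
206    0    1    0    3    0   49    0    0    6    5    4    3    5    4    5    7    6   48    4    0
209    1    5    5   -1   48   13    7    2    4    4    3    3    0    0    1    2   42    0    1    5
212    0    0    3    3   41    5    6    5    3    2    6    5    0   10    3    3    0   -6   -2   -2
215   -1    1   -7   40    0    2    1    9    1    2    6    7    6    5    1   47    2   -4   -3    0
218    2   -1   -1   36   46   42   -1    5    4    
[... 5215 characters left out ...]
    3    1    1  101  176  158  164  167  167  164  171  141   99   97  101  100   96   -4    3    0    0
181   -1    0    6    0   -1  102  168  161  171  170  172  171  165  151   99   98   96  103   98    5    4   -1   -2
184    0    0    2    2    4  100  100  167  172  162  168  164  143  178  167   96  100   96   98    2   -2    0    3
187    1   -5   -3   -2    3  180  179  179  178  179  176  173  173  164  159  140  104  101   94   -2    0   -1    1
190   -2    5    3    4   -4    4  156  152  145  104   95   -4   -3    1   -1    0    0   -4    5   -2    0   -7    1
193    2    0    0   -4    2   -3    0    0    0    1    5   -4    3    0    1    1    0    2    1    2    0    5    2
```

View pics/mos.png

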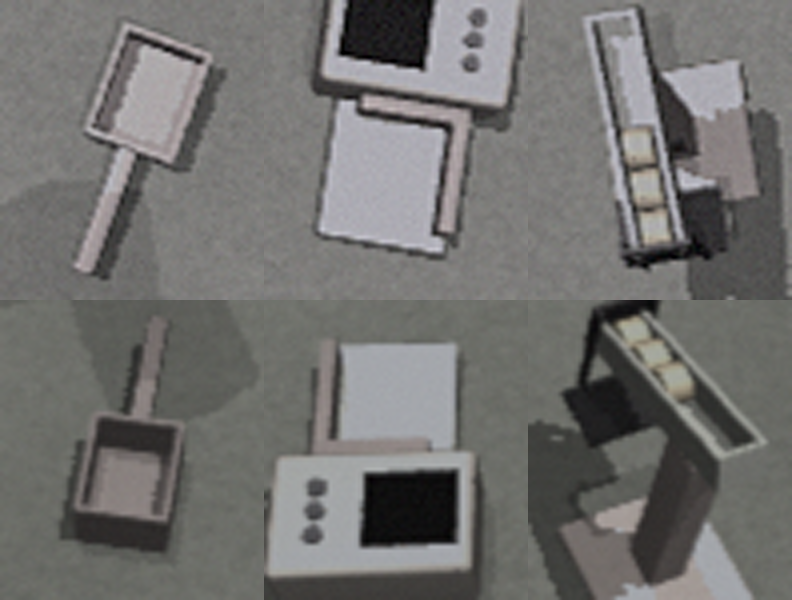

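The crops confirm the choice: the steel dish is the open tray at top-crop (150,95) with its handle running down-left to (80,268). The seat, L-shaped fences (corner at upper right), and the chute with three tablets and the gate at the bottom end are clear too.

```bash
cat > fit.py <<'E'
from h import *
def rect(Q):
    c,s,a=cv2.minAreaRect((Q[:,:2]*1000).astype(np.float32));return np.round(c,1),np.round(s,1),round(a,1)
def box(P,lo,hi):
    return P[np.all((P>lo)&(P<hi),-1)]
E
python3 - <<'E'
from fit import *
np.set_printoptions(suppress=True,precision=4,linewidth=200)
P0=world("top",np.load("top0.npz")["d"])
for nm,px in dict(dish=(279,208),hend=(264,250),stage=(352,195),lip=(182,188),chtop=(172,128),beaker=(282,124),bottle=(102,195),jar=(436,187)).items():print(nm,P0[px[1],px[0]])
ad=P0[208,279];ast=P0[195,352];al=P0[186,182]
for n in("top","scene"):
    P=world(n,np.load(n+"0.npz")["d"]).reshape(-1,3);print("==",n)
    # dish
    D=box(P,[ad[0]-.17,ad[1]-.07,.028],[ad[0]+.07,ad[1]+.09,.055])
    far=D[np.linalg.norm(D[:,:2]-ad[:2],axis=1)>.062];far=far[(far[:,0]<ad[0])]
    c,u,_=np.linalg.svd(far[:,:2]-far[:,:2].mean(0))[2],0,0
    ax=c[0]*np.sign(c[0][0]);print("handle yaw",np.degrees(np.arctan2(ax[1],ax[0])),"mean",far.mean(0),len(far))
    s=(D[:,:2]-far[:,:2].mean(0))@ax;l=(D[:,:2]-far[:,:2].mean(0))@[-ax[1],ax[0]]
    print("extent along",np.percentile(s,[.5,99.5]),"dish lateral",np.percentile(l[s>s.max()-.07],[1,99]))
    b=D[s>s.max()-.081];print("dish rect",rect(b),"rim z",np.median(b[:,2]))
    # stage
    S=box(P,[ast[0]-.08,ast[1]-.08,.012],[ast[0]+.04,ast[1]+.08,.03]);print("plate rect",rect(S),len(S),np.median(S[:,2]))
    # chute
    C=box(P,[al[0]-.03,al[1]-.08,.13],[al[0]+.2,al[1]+.1,.24]);print("chute rect",rect(C),C.max(0),C.min(0))
    L=box(P,[al[0]-.03,al[1]-.08,.088],[al[0]+.07,al[1]+.08,.112]);print("plate lift rect",rect(L),len(L),np.median(L[:,2]))
E
```

```text
dish [ 0.543  -0.0129  0.0061]
hend [0.4247 0.0276 0.0414]
stage [ 0.5787 -0.2156  0.0215]
lip [0.5742 0.2293 0.1666]
chtop [0.7121 0.2471 0.2165]
beaker [ 0.7839 -0.0205  0.0053]
bottle [0.5607 0.4396 0.1284]
jar [ 0.5954 -0.4346  0.068 ]
== top
handle yaw -19.938653605539972 mean [0.4512 0.0198 0.0401] 137
extent along [-0.0347  0.1339] dish lateral [-0.0317  0.0318]
dish rect (array([540.2, -12.3]), array([64. , 80.9]), 70.1) rim z 0.043138086334571835
plate rect (array([ 576.1, -219.1]), array([89.5, 88.6]), 80.6) 912 0.0203833880928872
chute rect (array([648.1, 241.7]), array([150.9,  43.7]), 9.5) [0.724  0.2699 0.2177] [0.5703 0.2082 0.1314]
plate lift rect (array([601.1, 234.8]), array([47.7, 70.7]), 9.1) 188 0.09947278167360629
== scene
handle yaw -19.299116014520514 mean [0.4507 0.0204 0.0386] 111
extent along [-0.035   0.1351] dish lateral [-0.0335  0.0307]
dish rect (array([539.9, -12.3]), array([64.3, 81. ]), 70.2) rim z 0.040203654732152816
plate rect (array([ 572.3, -213.5]), array([79.7, 82.9]), 81.0) 720 0.01946213392119589
chute rect (array([645.6, 243.5]), array([151.9,  46.3]), 10.3) [0.7232 0.2712 0.2166] [0.569  0.2078 0.1301]
plate lift rect (array([601.6, 223.6]), array([50.5, 48.3]), 6.6) 259 0.09822909310570593
```

```bash
python3 - <<'E'
from fit import *
np.set_printoptions(suppress=True,precision=4,linewidth=200)
def fr(Q,o,y):
    c,s=np.cos(y),np.sin(y);d=Q[:,:2]-o;return np.c_[d@[c,s],d@[-s,c],Q[:,2]]
def edge(q,ax,bins,f):   # extreme of coord ax per bin of the other coordinate -> line
    o=1-ax;x=[];v=[]
    for a,b in zip(bins[:-1],bins[1:]):
        w=q[(q[:,o]>=a)&(q[:,o]<b)]
        if len(w)>4:x.append((a+b)/2);v.append(np.percentile(w[:,ax],f))
    k=np.polyfit(x,v,1);return np.round([np.degrees(np.arctan(k[0])),1000*k[1]],2)
for n in("top","scene"):
    P=world(n,np.load(n+"0.npz")["d"]).reshape(-1,3);print("==",n)
    o=np.array([.575,-.215]);y=np.radians(-9.4);q=fr(P,o,y);q=q[np.abs(q[:,:2]).max(1)<.1]
    pl=q[(q[:,2]>.013)&(q[:,2]<.028)];fe=q[(q[:,2]>.040)&(q[:,2]<.054)]
    b=np.arange(-.03,.036,.008)
    print("plate -x edge",edge(pl[pl[:,0]<.02],0,b,2)," +y edge",edge(pl,1,b,98))
    sf=fe[(fe[:,1]<-.02)&(fe[:,1]>-.06)&(fe[:,0]<.03)&(fe[:,0]>-.045)];ff=fe[(fe[:,0]>.025)&(fe[:,0]<.06)&(fe[:,1]>-.025)&(fe[:,1]<.03)]
    print("side fence in/out",edge(sf,1,b,97),edge(sf,1,b,3),"far fence in/out",edge(ff,0,b,3),edge(ff,0,b,97),len(sf),len(ff))
    print("side fence x start",np.percentile(sf[:,0],1), "z",np.median(sf[:,2]),np.median(pl[:,2]))
    o=np.array([.581,.231]);y=np.radians(9.5);q=fr(P,o,y);q=q[(np.abs(q[:,1])<.05)&(q[:,0]>-.03)&(q[:,0]<.17)]
    t=q[:,2]-(.140+.024/np.cos(np.radians(20))+q[:,0]*np.tan(np.radians(20)))
    w=q[(np.abs(t)<.007)&(q[:,0]>.01)&(q[:,0]<.13)];b=np.arange(.01,.131,.012)
    print("trough walls",edge(w,1,b,3),edge(w,1,b,97))
    bl=q[(q[:,2]>.172)&(q[:,0]<.01)];print("blade x",np.percentile(bl[:,0],[5,50,95]),"y",np.percentile(bl[:,1],[3,97]),len(bl))
    t=q[(q[:,2]>.15)];print("end x",np.percentile(t[:,0],[1,99.5]))
    fl=q[(np.abs(q[:,1])<.008)&(q[:,0]>.085)&(q[:,0]<.125)];k=np.median(fl[:,2]-fl[:,0]*np.tan(np.radians(20)));print("floor z at lip",k)
    L=q[(q[:,2]>.09)&(q[:,2]<.11)];print("lift plate x",np.percentile(L[:,0],[2,98]),np.percentile(L[:,1],[1,99]))
# gripper pose plan
o=monitor.get_obs();M=R.from_quat(o["tcp_rot"]).as_matrix();print(M,o["ee_pos"])
E
```

```text
== top
plate -x edge [ -0.39 -40.61]  +y edge [-0.41 39.23]
side fence in/out [ -0.41 -37.36] [  0.78 -46.67] far fence in/out [-3.73 45.5 ] [-0.3  58.58] 92 101
side fence x start -0.02907663102036812 z 0.048486606532238574 0.02033337501260457
trough walls [ -0.01 -15.22] [ 0.98 14.61]
blade x [-0.0073 -0.0047  0.0048] y [-0.0211  0.0202] 55
end x [-0.007   0.1392]
floor z at lip 0.1402036160240448
lift plate x [-0.0003  0.1058] [-0.0347  0.0347]
== scene
plate -x edge [  0.4  -41.06]  +y edge [-0.06 38.95]
side fence in/out [ -0.76 -37.61] [  1.3 -46.3] far fence in/out [-2.95 43.88] [ 1.09 51.48] 89 65
side fence x start -0.031662784285972766 z 0.04754001479862269 0.01941972740904796
trough walls [  0.15 -15.26] [ 0.7  15.72]
blade x [-0.0088 -0.0051  0.001 ] y [-0.0206  0.0211] 66
end x [-0.008   0.1413]
floor z at lip 0.03963017245019707
lift plate x [-0.0013  0.1135] [-0.0342  0.0113]
[[ 0.9342  0.3568 -0.0003]
 [ 0.3568 -0.9342  0.0016]
 [ 0.0003 -0.0017 -1.    ]] [ 0.205  -0.5366  0.2137]
```

```bash
cat > to.py <<'E'
from h import *
import sys
def to(x,y,z,yaw,frm=None):
    o=monitor.get_obs();p=np.array(o["ee_pos"]);A=R.from_quat(o["tcp_rot"])
    T=R.from_euler("z",yaw,degrees=True)*R.from_euler("x",180,degrees=True)
    print("t",round(float(o["t"]),2),"p",np.round(p,4),"F",np.round(o["contact_force"],1),"gap",round(float(o["finger_gap"]),3),"g",round(float(o["gripper_force"]),1),"j6",round(float(o["joint_pos"][5]),2))
    print("shift",np.round(A.inv().apply(np.array([x,y,z])-p),4),"turn",np.round((A.inv()*T).as_rotvec(),4))
if __name__=="__main__":to(*map(float,sys.argv[1:5]))
E
python3 to.py 0.4648 0.0149 0.12 -19.85
```

```text
t 0.1 p [ 0.205  -0.5366  0.2137] F [ 0.4  0.2 -0.4] gap 1.003 g 0.0 j6 -0.21
shift [ 0.4394 -0.4224  0.0946] turn [-1.700e-03  3.000e-04  7.113e-01]
```

Careful with the scale: shifts go in shares of 0.75 m and turns go in shares of 2 pi rad. That gives: 0.4394 m / 0.75 = 0.5859, -0.4224 m / 0.75 = -0.5632, 0.7113 rad / 6.2832 = 0.1132.

Request:
carry_out --commands '[[[0.0733, -0.0707, 0.0067], [0, 0, 0.0143], 0.05], [[0.1467, -0.1413, 0.0133], [0, 0, 0.0286], 0.05], [[0.22, -0.212, 0.0267], [0, 0, 0.043], 0.05], [[0.2933, -0.2813, 0.04], [0, 0, 0.0573], 0.05], [[0.3667, -0.352, 0.0533], [0, 0, 0.0716], 0.05], [[0.44, -0.4227, 0.0667], [0, 0, 0.0859], 0.05], [[0.5133, -0.4933, 0.08], [0, 0, 0.1003], 0.05], [[0.5859, -0.5632, 0.1261], [-0.0003, 0, 0.1132], 0.05]]' --force 50

```text
t: 1.1
ee_pos: [0.4172, -0.0876, 0.1513]
tcp_rot: [0.985, -0.174, 0.001, 0.001]
contact_force: [0.9, 0.2, -0.3]
finger_gap: 0.542
gripper_force: 0.0
```

```bash
python3 to.py 0.4648 0.0149 0.0145 -19.85
```

```text
t 1.1 p [ 0.4172 -0.0876  0.1513] F [ 0.9  0.2 -0.3] gap 0.542 g 0.0 j6 1.43
shift [ 0.0093 -0.1129  0.1367] turn [ 0.0018 -0.003  -0.0029]
```

Request:
carry_out --commands '[[[0, 0, 0], [0, 0, 0], 0.05], [[0, 0, 0], [0, 0, 0], 0.05]]'

```text
t: 1.35
ee_pos: [0.416, -0.0894, 0.151]
tcp_rot: [0.985, -0.172, 0.0, 0.001]
contact_force: [-1.2, 0.2, -0.4]
finger_gap: 0.543
gripper_force: 0.0
```

```bash
python3 to.py 0.4648 0.0149 0.07 -19.85
```

```text
t 1.35 p [ 0.416  -0.0894  0.151 ] F [-1.2  0.2 -0.4] gap 0.543 g 0.0 j6 1.42
shift [ 0.0106 -0.1148  0.0808] turn [ 0.0019 -0.0004  0.0012]
```

Good: the commanded pose is where the arm was cut off. Continue.

Converted, -0.1148 m / 0.75 = -0.1531, 0.0808 m / 0.75 = 0.1077, 0.0019 rad / 6.2832 = 0.0003.

Request:
carry_out --commands '[[[0.0053, -0.0533, 0.0267], [0, 0, 0], 0.05], [[0.0107, -0.1067, 0.0533], [0, 0, 0], 0.05], [[0.0141, -0.1531, 0.08], [0.0003, 0, 0.0002], 0.05], [[0.0141, -0.1531, 0.1077], [0.0003, 0, 0.0002], 0.05], [[0.0141, -0.1531, 0.1077], [0.0003, 0, 0.0002], 0.05], [[0.0141, -0.1531, 0.1077], [0.0003, 0, 0.0002], 0.05]]'

```text
t: 2.1
ee_pos: [0.4659, 0.0135, 0.0712]
tcp_rot: [0.985, -0.174, 0.001, -0.0]
contact_force: [0.2, 0.2, 0.5]
finger_gap: 0.54
gripper_force: 0.0
```

```bash
python3 to.py 0.4648 0.0149 0.0145 -19.85
```

```text
t 2.1 p [0.4659 0.0135 0.0712] F [0.2 0.2 0.5] gap 0.54 g 0.0 j6 1.69
shift [-0.0017 -0.0009  0.0567] turn [-0.0005 -0.0024 -0.0033]
```

Converted, 0.0565 m / 0.75 = 0.0753, -0.001 m / 0.75 = -0.0013.

Request:
carry_out --commands '[[[-0.0013, -0.0013, 0.0373], [0, 0, 0], 0.05], [[-0.0013, -0.0013, 0.0667], [0, 0, 0], 0.05], [[-0.0013, -0.0013, 0.0753], [0, 0, 0], 0.05], [[-0.0013, -0.0013, 0.0753], [0, 0, 0], 0.02], [[-0.0013, -0.0013, 0.0753], [0, 0, 0], 0.008], [[-0.0013, -0.0013, 0.0753], [0, 0, 0], 0.004], [[-0.0013, -0.0013, 0.0753], [0, 0, 0], 0.004], [[-0.0013, -0.0013, 0.0753], [0, 0, 0], 0.004]]' --force 50

```text
t: 3.1
ee_pos: [0.465, 0.0162, 0.0141]
tcp_rot: [0.985, -0.173, 0.001, -0.0]
contact_force: [-0.5, 0.7, 2.8]
finger_gap: 0.147
gripper_force: 50.0
```

```bash
python3 to.py 0.4648 0.0149 0.10 -19.85
```

```text
t 3.1 p [0.465  0.0162 0.0141] F [-0.5  0.7  2.8] gap 0.147 g 50.0 j6 1.69
shift [ 0.0004  0.0012 -0.0859] turn [-0.0005 -0.0016 -0.001 ]
```

Request:
carry_out --commands '[[[0, 0.0013, -0.0133], [0, 0, 0], 0.004], [[0, 0.0013, -0.0333], [0, 0, 0], 0.004], [[0, 0.0013, -0.048], [0, 0, 0], 0.004], [[0, 0.0013, -0.048], [0, 0, 0], 0.004]]'

```text
t: 3.6
ee_pos: [0.4654, 0.0151, 0.0511]
tcp_rot: [0.985, -0.173, 0.002, -0.0]
contact_force: [0.2, 0.4, -1.4]
finger_gap: 0.143
gripper_force: 50.0
```

```bash
python3 to.py 0.4155 0.2024 0.05 9.8
```

```text
t 3.6 p [0.4654 0.0151 0.0511] F [ 0.2  0.4 -1.4] gap 0.143 g 50.0 j6 1.69
shift [-0.1107 -0.1592  0.0008] turn [ 2.000e-04 -3.900e-03 -5.185e-01]
```

Converted, -0.1592 m / 0.75 = -0.2123, -0.1107 m / 0.75 = -0.1476, -0.5185 rad / 6.2832 = -0.0825.

Request:
carry_out --commands '[[[-0.02, -0.0267, 0], [0, 0, -0.0103], 0.004], [[-0.04, -0.0533, 0], [0, 0, -0.0207], 0.004], [[-0.06, -0.0827, 0], [0, 0, -0.0318], 0.004], [[-0.08, -0.112, 0], [0, 0, -0.043], 0.004], [[-0.1027, -0.144, 0], [0, 0, -0.0557], 0.004], [[-0.1253, -0.1787, 0], [0, 0, -0.0684], 0.004], [[-0.1476, -0.2123, 0], [0, -0.0006, -0.0825], 0.004], [[-0.1476, -0.2123, 0], [0, -0.0006, -0.0825], 0.004]]'

```text
t: 4.6
ee_pos: [0.4135, 0.2038, 0.0492]
tcp_rot: [0.996, 0.087, -0.002, -0.0]
contact_force: [-0.3, -0.8, -1.6]
finger_gap: 0.146
gripper_force: 50.0
```

```bash
python3 to.py 0.4155 0.2024 0.05 9.8
cat > chk.py <<'E'
from fit import *
import sys
k=sys.argv[1];c0=np.array(list(map(float,sys.argv[2:4])));yaw=np.radians(float(sys.argv[4]));zb=float(sys.argv[5])
ims=[]
K=lambda P,o,y:np.c_[(P[:,:2]-o)@[np.cos(y),np.sin(y)],(P[:,:2]-o)@[-np.sin(y),np.cos(y)],P[:,2]]
for n in("top","scene"):
    p,d=eyes.snapshot(n);P=world(n,d).reshape(-1,3)
    u=proj(n,[*c0,zb+.04])[0].astype(int);a,b=np.clip(u-[50,56],0,None)
    ims.append(cv2.resize(p[b:b+112,a:a+100],(400,448),interpolation=cv2.INTER_CUBIC))
    q=K(P,c0,yaw);q=q[(np.abs(q[:,0])<.055)&(np.abs(q[:,1])<.05)&(q[:,2]>zb+.032)&(q[:,2]<zb+.055)]
    if len(q)>20:
        W=c0+q[:,:1]*[np.cos(yaw),np.sin(yaw)]+q[:,1:2]*[-np.sin(yaw),np.cos(yaw)]
        print(n,"rect world",rect(W),"local x",np.round(1000*np.percentile(q[:,0],[2,98]),1),"y",np.round(1000*np.percentile(q[:,1],[1,99]),1),"z",np.median(q[:,2]))
cv2.imwrite(f"pics/{k}.png",np.hstack(ims))
E
python3 chk.py pre 0.4943 0.2160 9.8 0.036
```

```text
t 4.6 p [0.4135 0.2038 0.0492] F [-0.3 -0.8 -1.6] gap 0.146 g 50.0 j6 1.59
shift [ 0.0017  0.0017 -0.0008] turn [-0.0011  0.0037  0.0026]
top rect world (array([493.4, 215.5]), array([78.2, 65. ]), 9.4) local x [-35.6  37.7] y [-32.8  31.8] z 0.07751880487542118
scene rect world (array([485.7, 213.7]), array([91.8, 68. ]), 11.7) local x [-51.8  36.7] y [-33.9  32. ] z 0.07535656977811844
```

View pics/pre.png

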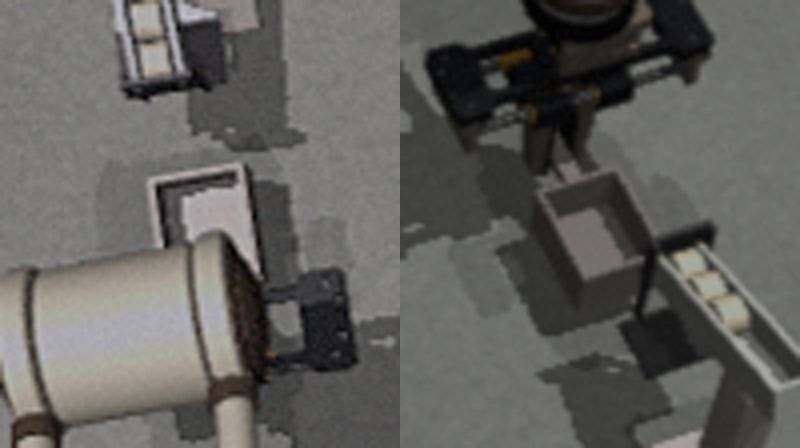

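The picture shows the dish held squarely by its handle in front of the chute (left panel: dish at (205,205), chute lip at (160,85)), with the rim below the plate level.

Converted, 0.0715 m / 0.75 = 0.0953, 0.05 m / 0.75 = 0.0667, 0.003 rad / 6.2832 = 0.0005.

Request:
carry_out --commands '[[[0.0133, 0.0013, 0], [0, 0.0005, 0.0003], 0.004], [[0.0293, 0.002, 0], [0, 0.0005, 0.0003], 0.004], [[0.048, 0.002, 0], [0, 0.0005, 0.0003], 0.004], [[0.0667, 0.002, 0], [0, 0.0005, 0.0003], 0.004], [[0.084, 0.002, 0], [0, 0.0005, 0.0003], 0.004], [[0.0953, 0.002, 0], [0, 0.0005, 0.0003], 0.004], [[0.0953, 0.002, 0], [0, 0.0005, 0.0003], 0.004], [[0.0953, 0.002, 0], [0, 0.0005, 0.0003], 0.004]]'

```text
t: 5.7
ee_pos: [0.4846, 0.2133, 0.0492]
tcp_rot: [0.996, 0.084, -0.0, -0.0]
contact_force: [-0.5, -0.2, -1.5]
finger_gap: 0.146
gripper_force: 50.0
```

```bash
python3 to.py 0.4844 0.2143 0.097 9.8; python3 chk.py under 0.5633 0.2279 9.8 0.036
```

```text
t 5.7 p [0.4846 0.2133 0.0492] F [-0.5 -0.2 -1.5] gap 0.146 g 50.0 j6 1.59
shift [-0.0001 -0.0011 -0.0478] turn [-0.0009  0.0006 -0.0019]
top rect world (array([567.1, 224.9]), array([70.9, 64.4]), 10.4) local x [-29.4  38.6] y [-35.7  28.6] z 0.07735264756657734
scene rect world (array([556.6, 205.6]), array([47.9, 97.5]), 77.7) local x [-52.5  37.1] y [-35.5  13.9] z 0.07581953566374389
```

Converted, -0.0485 m / 0.75 = -0.0647, -0.048 m / 0.75 = -0.064.

Request:
carry_out --commands '[[[0, -0.0013, -0.008], [0, 0, 0], 0.004], [[0, -0.0027, -0.0173], [0, 0, 0], 0.004], [[0, -0.0027, -0.0267], [0, 0, 0], 0.004], [[0, -0.0027, -0.036], [0, 0, 0], 0.004], [[0, -0.0027, -0.0453], [0, 0, 0], 0.004], [[0, -0.0027, -0.0547], [0, 0, 0], 0.004], [[0, -0.0027, -0.064], [0, 0, 0], 0.004], [[0, -0.0027, -0.0647], [0, 0, 0], 0.004]]'

```text
t: 6.8
ee_pos: [0.4851, 0.2153, 0.0986]
tcp_rot: [0.996, 0.084, 0.001, -0.0]
contact_force: [0.4, -0.3, -2.6]
finger_gap: 0.15
gripper_force: 50.0
```

Request:
carry_out --commands '[[[0, 0, 0], [0, 0, 0], 0.004], [[0, 0, 0], [0, 0, 0], 0.004], [[0, 0, 0], [0, 0, 0], 0.004], [[0, 0, 0], [0, 0, 0], 0.004], [[0, 0, 0], [0, 0, 0], 0.004], [[0, 0, 0], [0, 0, 0], 0.004], [[0, 0, 0], [0, 0, 0], 0.004], [[0, 0, 0], [0, 0, 0], 0.004]]'

```text
t: 7.8
ee_pos: [0.4848, 0.2153, 0.098]
tcp_rot: [0.996, 0.084, 0.0, -0.0]
contact_force: [-0.7, -0.5, -2.5]
finger_gap: 0.146
gripper_force: 50.0
```

```bash
python3 to.py 0.4844 0.2143 0.097 9.8; python3 chk.py up 0.5633 0.2279 9.8 0.083
```

```text
t 7.8 p [0.4848 0.2153 0.098 ] F [-0.7 -0.5 -2.5] gap 0.146 g 50.0 j6 1.59
shift [-0.0006  0.0009  0.001 ] turn [-0.001  -0.0003 -0.002 ]
top rect world (array([570.8, 229.2]), array([94.7, 69.5]), 9.8) local x [-30.1  54.2] y [-34.4  34.2] z 0.13007954839078284
scene rect world (array([564.2, 224.3]), array([110.1,  62.4]), 8.6) local x [-52.1  53.2] y [-34.5  25.3] z 0.1277494590711452
```

View pics/up.png

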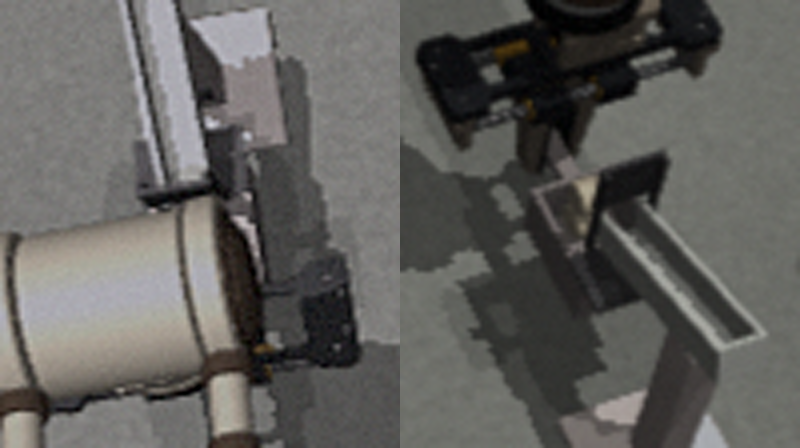

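The trough is empty and the gate is up. Tablets are visible in the dish at right panel (580,195), and the force grew by 1 N, as expected. Now lower and back out.

Converted, 0.0485 m / 0.75 = 0.0647, 0.046 m / 0.75 = 0.0613.

Request:
carry_out --commands '[[[0, 0, 0.0067], [0, 0, 0], 0.004], [[0, 0, 0.0173], [0, 0, 0], 0.004], [[0, 0, 0.0293], [0, 0, 0], 0.004], [[0, 0, 0.0413], [0, 0, 0], 0.004], [[0, 0, 0.0533], [0, 0, 0], 0.004], [[0, 0, 0.0613], [0, 0, 0], 0.004], [[0, 0, 0.0647], [0, 0, 0], 0.004], [[0, 0, 0.0647], [0, 0, 0], 0.004]]'

```text
t: 8.9
ee_pos: [0.4848, 0.2153, 0.0494]
tcp_rot: [0.996, 0.084, 0.0, -0.0]
contact_force: [1.1, -0.2, -2.2]
finger_gap: 0.148
gripper_force: 50.0
```

Converted, -0.07 m / 0.75 = -0.0933, -0.067 m / 0.75 = -0.0893.

Request:
carry_out --commands '[[[-0.004, 0, 0], [0, 0, 0], 0.004], [[-0.012, 0, 0], [0, 0, 0], 0.004], [[-0.0253, 0, 0], [0, 0, 0], 0.004], [[-0.0427, 0, 0], [0, 0, 0], 0.004], [[-0.06, 0, 0], [0, 0, 0], 0.004], [[-0.0773, 0, 0], [0, 0, 0], 0.004], [[-0.0893, 0, 0], [0, 0, 0], 0.004], [[-0.0933, 0, 0], [0, 0, 0], 0.004]]'

```text
t: 9.9
ee_pos: [0.4152, 0.2035, 0.0494]
tcp_rot: [0.996, 0.084, 0.0, -0.0]
contact_force: [0.8, 0.4, -2.1]
finger_gap: 0.147
gripper_force: 50.0
```

```bash
python3 to.py 0.45 -0.19 0.085 -9.5; python3 chk.py caught 0.4943 0.2160 9.8 0.036
```

```text
t 9.9 p [0.4152 0.2035 0.0494] F [ 0.8  0.4 -2.1] gap 0.147 g 50.0 j6 1.59
shift [-0.0319  0.3937 -0.036 ] turn [-1.000e-03 -1.000e-04  3.349e-01]
top rect world (array([494.3, 214.3]), array([79.8, 64.5]), 9.1) local x [-33.3  39.1] y [-33.5  30.3] z 0.07707995445837401
scene rect world (array([486.9, 214.7]), array([92.4, 68.1]), 10.3) local x [-48.2  38.1] y [-33.7  32.3] z 0.07511115913716693
```

View pics/caught.png

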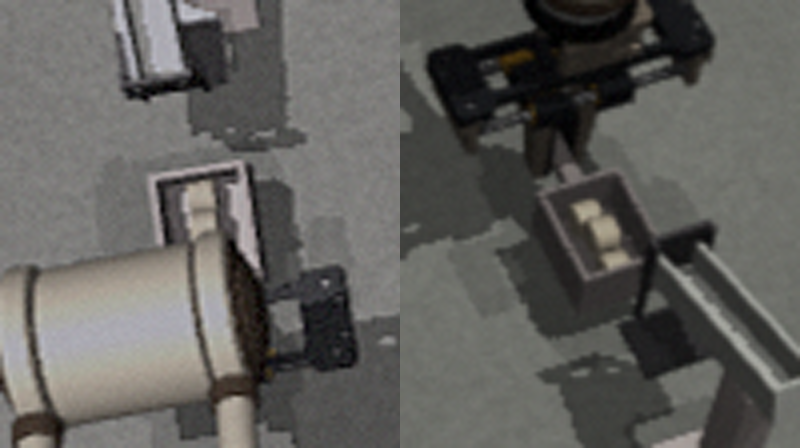

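All three tablets are in the dish (right panel (587,212), (603,232), (613,260)) and the gate has dropped shut. Carry it to the reader.

Converted, 0.2 m / 0.75 = 0.2667, 0.165 m / 0.75 = 0.22, 0.085 rad / 6.2832 = 0.0135.

Request:
carry_out --commands '[[[0, 0.0067, -0.0067], [0, 0, 0.0008], 0.004], [[-0.0013, 0.024, -0.016], [0, 0, 0.0029], 0.004], [[-0.004, 0.0507, -0.0267], [0, 0, 0.0056], 0.004], [[-0.0067, 0.0867, -0.036], [0, 0, 0.0095], 0.004], [[-0.0107, 0.1267, -0.044], [0, 0, 0.0135], 0.004], [[-0.0147, 0.1733, -0.048], [0, 0, 0.0183], 0.004], [[-0.0187, 0.22, -0.048], [0, 0, 0.0231], 0.004], [[-0.0213, 0.2667, -0.048], [0, 0, 0.0271], 0.004]]'

```text
t: 11.0
ee_pos: [0.434, 0.0016, 0.086]
tcp_rot: [1.0, -0.001, 0.001, -0.0]
contact_force: [0.3, 0.2, -2.0]
finger_gap: 0.148
gripper_force: 50.0
```

```bash
python3 to.py 0.45 -0.19 0.085 -9.5
```

```text
t 11.0 p [0.434  0.0016 0.086 ] F [ 0.3  0.2 -2. ] gap 0.148 g 50.0 j6 1.3
shift [0.0166 0.1915 0.001 ] turn [-0.0005 -0.0013  0.1628]
```

Converted, 0.1915 m / 0.75 = 0.2553, 0.0166 m / 0.75 = 0.0221, 0.148 rad / 6.2832 = 0.0236.

Request:
carry_out --commands '[[[0.004, 0.04, 0], [0, 0, 0.004], 0.004], [[0.008, 0.0867, 0], [0, 0, 0.0088], 0.004], [[0.012, 0.1333, 0], [0, 0, 0.0135], 0.004], [[0.0147, 0.1733, 0], [0, 0, 0.0175], 0.004], [[0.0173, 0.2067, 0], [0, 0, 0.021], 0.004], [[0.02, 0.232, 0], [0, 0, 0.0236], 0.004], [[0.0213, 0.248, 0], [0, 0, 0.0251], 0.004], [[0.0221, 0.2553, 0.0013], [0, -0.0002, 0.0259], 0.004]]'

```text
t: 12.0
ee_pos: [0.4501, -0.1883, 0.0841]
tcp_rot: [0.997, -0.082, -0.0, -0.001]
contact_force: [-0.6, 1.6, -1.6]
finger_gap: 0.146
gripper_force: 50.0
```

```bash
python3 - <<'E'
from to import to
import numpy as np
y=np.radians(-9.5);c,s=np.cos(y),np.sin(y)
# dish centre at seat (-10,+8)mm -> grip at (-90,+8)
for sx,sy in((-.090,.008),):
    x=.5799+c*sx-s*sy;Y=-.2219+s*sx+c*sy;print(x,Y);to(x,Y,.085,-9.5)
E
```

```text
0.49245467670853454 -0.19915543066024116
t 12.0 p [ 0.4501 -0.1883  0.0841] F [-0.6  1.6 -1.6] gap 0.146 g 50.0 j6 1.09
shift [ 0.0436  0.0037 -0.0009] turn [-0.001   0.001   0.0011]
```

Converted, 0.0436 m / 0.75 = 0.0581, 0.0037 m / 0.75 = 0.0049.

Request:
carry_out --commands '[[[0.004, 0, 0], [0, 0, 0], 0.004], [[0.0133, 0.0013, 0], [0, 0, 0], 0.004], [[0.0267, 0.0027, 0], [0, 0, 0], 0.004], [[0.04, 0.004, 0], [0, 0, 0], 0.004], [[0.052, 0.0049, 0], [0, 0, 0], 0.004], [[0.0581, 0.0049, 0], [0, 0, 0], 0.004], [[0.0581, 0.0049, 0], [0, 0, 0], 0.004], [[0.0581, 0.0049, 0], [0, 0, 0], 0.004]]'

```text
t: 13.0
ee_pos: [0.4922, -0.1985, 0.0839]
tcp_rot: [0.997, -0.082, -0.001, -0.001]
contact_force: [-0.9, -0.2, -1.1]
finger_gap: 0.146
gripper_force: 50.0
```

```bash
python3 to.py 0.49245 -0.19916 0.035 -9.5;python3 chk.py above 0.5714 -0.2124 -9.5 0.071
```

```text
t 13.0 p [ 0.4922 -0.1985  0.0839] F [-0.9 -0.2 -1.1] gap 0.146 g 50.0 j6 1.12
shift [0.0004 0.0007 0.0489] turn [-0.0011  0.0016  0.0018]
top rect world (array([ 594.4, -190.8]), array([29.9, 67.3]), 46.7) local x [-12.1  39.6] y [-4.9 31.8] z 0.11205940409753223
scene rect world (array([ 564.3, -211.5]), array([64.6, 95.5]), 80.8) local x [-51.3  38.6] y [-32.2  31.8] z 0.11032567875908561
```

View pics/above.png

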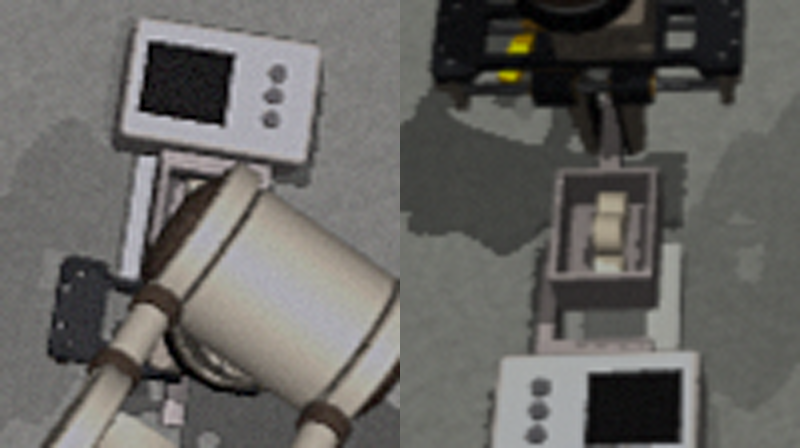

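The picture shows the dish squarely over the seat, all three tablets inside at right panel (612,205)–(607,263), and clear of both fences (corner at (550,335)). Lower it.

Converted, 0.047 m / 0.75 = 0.0627, 0.046 m / 0.75 = 0.0613, 0.001 rad / 6.2832 = 0.0002.

Request:
carry_out --commands '[[[0, 0, 0.008], [0, 0, 0], 0.004], [[0, 0, 0.0187], [0, 0, 0], 0.004], [[0, 0, 0.0307], [0, 0, 0], 0.004], [[0, 0, 0.0427], [0, 0, 0], 0.004], [[0, 0, 0.052], [0, 0, 0], 0.004], [[0, 0, 0.0587], [0, 0.0002, 0.0002], 0.004], [[0, 0, 0.0613], [0, 0.0002, 0.0002], 0.004], [[0, 0, 0.0627], [0, 0.0002, 0.0002], 0.004]]'

```text
t: 14.1
ee_pos: [0.4926, -0.1987, 0.0371]
tcp_rot: [0.997, -0.082, 0.0, -0.0]
contact_force: [-0.3, 0.9, -1.4]
finger_gap: 0.15
gripper_force: 50.0
```

Converted, 0.001 m / 0.75 = 0.0013, 0.0005 m / 0.75 = 0.0007.

Request:
carry_out --commands '[[[0, 0, 0.0007], [0, 0, 0], 0.004], [[0, 0, 0.0013], [0, 0, 0], 0.004], [[0, 0, 0.0013], [0, 0, 0], 0.004]]'

```text
t: 14.48
ee_pos: [0.4925, -0.1986, 0.0361]
tcp_rot: [0.997, -0.082, 0.0, -0.0]
contact_force: [1.3, 0.4, -1.8]
finger_gap: 0.145
gripper_force: 50.0
```

Converted, 0.001 m / 0.75 = 0.0013, 0.0005 m / 0.75 = 0.0007.

Request:
carry_out --commands '[[[0, 0, 0.0007], [0, 0, 0], 0.004], [[0, 0, 0.0013], [0, 0, 0], 0.004], [[0, 0, 0.0013], [0, 0, 0], 0.004]]'

```text
t: 14.85
ee_pos: [0.4924, -0.1986, 0.035]
tcp_rot: [0.997, -0.082, -0.0, -0.0]
contact_force: [0.9, 0.6, -1.5]
finger_gap: 0.145
gripper_force: 50.0
```

Converted, 0.001 m / 0.75 = 0.0013, 0.0005 m / 0.75 = 0.0007.

Request:
carry_out --commands '[[[0, 0, 0.0007], [0, 0, 0], 0.004], [[0, 0, 0.0013], [0, 0, 0], 0.004], [[0, 0, 0.0013], [0, 0, 0], 0.004]]'

```text
t: 15.22
ee_pos: [0.4926, -0.1987, 0.0342]
tcp_rot: [0.997, -0.082, 0.0, -0.0]
contact_force: [-1.4, -0.2, 1.4]
finger_gap: 0.149
gripper_force: 50.0
```

Converted, 0.006 m / 0.75 = 0.008, 0.004 m / 0.75 = 0.0053.

Request:
carry_out --commands '[[[0, 0, 0.0004], [0, 0, 0], 0.004], [[0, 0, 0.0004], [0, 0, 0], 0.004], [[0, 0.0027, 0.0004], [0, 0, 0], 0.004], [[0, 0.0053, 0.0004], [0, 0, 0], 0.004], [[0, 0.008, 0.0004], [0, 0, 0], 0.004], [[0, 0.008, 0.0004], [0, 0, 0], 0.004]]'

```text
t: 15.98
ee_pos: [0.4919, -0.2049, 0.034]
tcp_rot: [0.997, -0.082, 0.001, -0.0]
contact_force: [0.8, 2.8, 4.2]
finger_gap: 0.147
gripper_force: 50.0
```

```bash
cat > f.py <<'E'
from h import *
o=monitor.get_obs();A=R.from_quat(o["tcp_rot"]);y=np.radians(-9.5);d=np.array(o["ee_pos"][:2])-[.5799,-.2219]
print(round(float(o["t"]),2),"F tool",np.round(A.inv().apply(o["contact_force"]),1),"M tool",np.round(A.inv().apply(o["wrist_torque"]),2),"seat xy mm",np.round(1000*np.array([d@[np.cos(y),np.sin(y)],d@[-np.sin(y),np.cos(y)]]),1),"z",round(1000*float(o["ee_pos"][2]),1),"yaw",np.round(np.degrees(np.arctan2(*A.as_matrix()[[1,0],0])),2),"tilt",np.round(np.degrees(A.as_matrix()[2,:2]),2))
E
python3 f.py
```

```text
15.97 F tool [ 0.4 -2.9 -4.2] M tool [ 0.47  0.22 -0.15] seat xy mm [-89.6   2.3] z 34.0 yaw -9.46 tilt [ 0.07 -0.03]
```

Converted, 0.0015 m / 0.75 = 0.002, 0.001 m / 0.75 = 0.0013.

Request:
carry_out --commands '[[[0, 0.0007, 0], [0, 0, 0], 0.004], [[0, 0.0013, 0], [0, 0, 0], 0.004], [[0, 0.002, 0], [0, 0, 0], 0.004], [[0, 0.002, 0], [0, 0, 0], 0.004]]'

```text
t: 16.48
ee_pos: [0.4914, -0.206, 0.0339]
tcp_rot: [0.997, -0.082, 0.0, -0.0]
contact_force: [1.3, 3.2, 5.3]
finger_gap: 0.147
gripper_force: 50.0
```

```bash
python3 f.py
```

```text
16.48 F tool [ 0.8 -3.3 -5.3] M tool [ 0.67  0.32 -0.2 ] seat xy mm [-89.9   1.1] z 33.9 yaw -9.45 tilt [ 0.02 -0.05]
```

Converted, 0.001 m / 0.75 = 0.0013, 0.0005 m / 0.75 = 0.0007.

Request:
carry_out --commands '[[[0, 0.0007, 0], [0, 0, 0], 0.004], [[0, 0.0013, 0], [0, 0, 0], 0.004], [[0, 0.0013, 0], [0, 0, 0], 0.004]]'

```text
t: 16.85
ee_pos: [0.4913, -0.2062, 0.0338]
tcp_rot: [0.997, -0.082, 0.0, -0.001]
contact_force: [1.4, 6.3, 5.5]
finger_gap: 0.147
gripper_force: 50.1
```

```bash
python3 f.py
```

```text
16.85 F tool [ 0.4 -6.4 -5.5] M tool [ 1.05  0.27 -0.29] seat xy mm [-90.    0.8] z 33.8 yaw -9.43 tilt [ 0.   -0.12]
```

Converted, 0.0085 m / 0.75 = 0.0113, 0.0075 m / 0.75 = 0.01.

Request:
carry_out --commands '[[[0.002, 0, 0], [0, 0, 0], 0.004], [[0.004, 0, 0], [0, 0, 0], 0.004], [[0.006, 0, 0], [0, 0, 0], 0.004], [[0.008, 0, 0], [0, 0, 0], 0.004], [[0.01, 0, 0], [0, 0, 0], 0.004], [[0.0113, 0, 0], [0, 0, 0], 0.004], [[0.0113, 0, 0], [0, 0, 0], 0.004]]'

```text
t: 17.73
ee_pos: [0.4961, -0.2068, 0.034]
tcp_rot: [0.997, -0.082, -0.004, -0.002]
contact_force: [-13.0, 9.0, 20.8]
finger_gap: 0.146
gripper_force: 50.0
```

```bash
python3 f.py
```

```text
17.73 F tool [-14.5  -6.8 -20.6] M tool [ 1.05 -2.23 -0.21] seat xy mm [-85.2   1.1] z 34.0 yaw -9.39 tilt [-0.52 -0.18]
```

Converted, 0.0015 m / 0.75 = 0.002, 0.001 m / 0.75 = 0.0013.

Request:
carry_out --commands '[[[0.0007, 0, 0], [0, 0, 0], 0.004], [[0.0013, 0, 0], [0, 0, 0], 0.004], [[0.002, 0, 0], [0, 0, 0], 0.004], [[0.002, 0, 0], [0, 0, 0], 0.004]]'

```text
t: 18.23
ee_pos: [0.4975, -0.207, 0.034]
tcp_rot: [0.997, -0.082, -0.005, -0.002]
contact_force: [-14.4, 7.9, 21.4]
finger_gap: 0.15
gripper_force: 50.0
```

```bash
python3 f.py
```

```text
18.23 F tool [-15.7  -5.5 -21.2] M tool [ 1.06 -2.26 -0.18] seat xy mm [-83.7   1.1] z 34.0 yaw -9.38 tilt [-0.53 -0.19]
```

Converted, -0.0008 m / 0.75 = -0.0011, -0.0004 m / 0.75 = -0.0005.

Request:
carry_out --commands '[[[0, 0, -0.0005], [0, 0, 0], 0.004], [[0, 0, -0.0011], [0, 0, 0], 0.004], [[0, 0, -0.0011], [0, 0, 0], 0.004]]'

```text
t: 18.6
ee_pos: [0.4979, -0.207, 0.0341]
tcp_rot: [0.997, -0.082, -0.004, -0.002]
contact_force: [-10.2, 7.4, 14.5]
finger_gap: 0.149
gripper_force: 50.0
```

```bash
python3 f.py
```

```text
18.6 F tool [-11.4  -5.7 -14.3] M tool [ 0.93 -1.57 -0.18] seat xy mm [-83.3   1.2] z 34.1 yaw -9.4 tilt [-0.45 -0.18]
```

Converted, 0.0015 m / 0.75 = 0.002, 0.001 m / 0.75 = 0.0013.

Request:
carry_out --commands '[[[0, 0, -0.0007], [0, 0, 0], 0.004], [[0.0007, 0, -0.0012], [0, 0, 0], 0.004], [[0.0013, 0, -0.0012], [0, 0, 0], 0.004], [[0.002, 0, -0.0012], [0, 0, 0], 0.004], [[0.002, 0, -0.0012], [0, 0, 0], 0.004]]'

```text
t: 19.23
ee_pos: [0.4996, -0.2073, 0.0342]
tcp_rot: [0.997, -0.082, -0.003, -0.002]
contact_force: [-6.5, 5.1, 6.3]
finger_gap: 0.146
gripper_force: 50.0
```

```bash
python3 f.py
```

```text
19.23 F tool [-7.3 -4.  -6.2] M tool [ 0.73 -0.94 -0.18] seat xy mm [-81.6   1.2] z 34.2 yaw -9.41 tilt [-0.41 -0.18]
```

Converted, 0.0015 m / 0.75 = 0.002, 0.001 m / 0.75 = 0.0013.

Request:
carry_out --commands '[[[0.0007, 0.0007, 0], [0, 0, 0], 0.004], [[0.0013, 0.0007, 0], [0, 0, 0], 0.004], [[0.002, 0.0007, 0], [0, 0, 0], 0.004], [[0.002, 0.0007, 0], [0, 0, 0], 0.004]]'

```text
t: 19.73
ee_pos: [0.5003, -0.2074, 0.0342]
tcp_rot: [0.997, -0.082, -0.004, -0.002]
contact_force: [-8.9, 7.3, 9.6]
finger_gap: 0.146
gripper_force: 50.0
```

```bash
python3 f.py
```

```text
19.73 F tool [-10.   -5.8  -9.4] M tool [ 0.99 -1.39 -0.18] seat xy mm [-80.9   1.2] z 34.2 yaw -9.4 tilt [-0.52 -0.24]
```

Converted, 0.001 m / 0.75 = 0.0013, 0.0005 m / 0.75 = 0.0007.

Request:
carry_out --commands '[[[0.0007, 0.0004, 0], [0, 0, 0], 0.004], [[0.0013, 0.0007, 0], [0, 0, 0], 0.004], [[0.0013, 0.0007, 0], [0, 0, 0], 0.004]]'

```text
t: 20.1
ee_pos: [0.5003, -0.2073, 0.0342]
tcp_rot: [0.997, -0.082, -0.006, -0.003]
contact_force: [-11.5, 10.3, 13.8]
finger_gap: 0.145
gripper_force: 50.0
```

```bash
python3 f.py
```

```text
20.1 F tool [-13.2  -8.3 -13.6] M tool [ 1.18 -2.06 -0.18] seat xy mm [-80.9   1.2] z 34.2 yaw -9.39 tilt [-0.67 -0.3 ]
```

Converted, -0.005 rad / 6.2832 = -0.0008.

Request:
carry_out --commands '[[[0, 0, 0], [-0.0003, 0.0008, 0], 0.004], [[0, 0, 0], [-0.0006, 0.0016, 0], 0.004], [[0, 0, 0], [-0.0008, 0.0022, 0], 0.004], [[0, 0, 0], [-0.0008, 0.0022, 0], 0.004]]'

```text
t: 20.6
ee_pos: [0.5005, -0.2075, 0.0341]
tcp_rot: [0.997, -0.082, 0.002, 0.0]
contact_force: [-10.6, 8.9, 13.5]
finger_gap: 0.151
gripper_force: 50.0
```

```bash
python3 f.py
```

```text
20.6 F tool [-11.9  -7.  -13.5] M tool [ 1.31 -2.02 -0.21] seat xy mm [-80.7   1.1] z 34.1 yaw -9.4 tilt [ 0.18 -0.01]
```

```bash
cat > flat.py <<'E'
from fit import *
c0=np.array([.5799,-.2219]);y=np.radians(-9.5);Q=[]
ex=np.array([np.cos(y),np.sin(y)]);ey=np.array([-np.sin(y),np.cos(y)])
im=None
for i in range(8):
    p,d=eyes.snapshot("scene");P=world("scene",d).reshape(-1,3);q=np.c_[(P[:,:2]-c0)@ex,(P[:,:2]-c0)@ey,P[:,2]];Q.append(q)
q=np.vstack(Q)
w=q[(np.abs(q[:,0])<.046)&(np.abs(q[:,1])<.038)&(np.abs(q[:,2]-.063)<.009)]
k=np.linalg.lstsq(np.c_[w[:,:2],np.ones(len(w))],w[:,2],rcond=None)[0]
print(len(w),"rim pitch/roll deg",np.round(np.degrees(k[:2]),2),"z",k[2],"x",np.round(1000*np.percentile(w[:,0],[1,99]),1),"y",np.round(1000*np.percentile(w[:,1],[1,99]),1))
h=q[(q[:,0]<-.046)&(q[:,0]>-.075)&(np.abs(q[:,1])<.009)&(q[:,2]>.05)&(q[:,2]<.07)];print("handle",len(h),np.median(h[:,2]) if len(h) else "")
l=[(P[:,2]) for P in Q]
g=q[(q[:,0]>.056)&(q[:,0]<.13)&(np.abs(q[:,1])<.04)&(np.abs(q[:,2]-.06)<.01)];k=np.linalg.lstsq(np.c_[g[:,:2],np.ones(len(g))],g[:,2],rcond=None)[0];print("ref reader top pitch/roll",np.degrees(k[:2]).round(2),"z at 95mm",k[2]+k[0]*.095)
u=proj("scene",[*c0,.06])[0].astype(int);a,b=u-[40,45]
cv2.imwrite("pics/%s.png"%__import__("sys").argv[1],cv2.resize(p[b:b+75,a:a+100],(800,600),interpolation=cv2.INTER_CUBIC))
E
python3 flat.py seat1; python3 f.py
```

```text
2428 rim pitch/roll deg [ 0.09 -0.2 ] z 0.06125080100735963 x [-44.1  38.8] y [-31.2  33. ]
handle 446 0.05939813038147135
ref reader top pitch/roll [-0.34  0.63] z at 95mm 0.06034017774194592
21.0 F tool [-11.3  -6.7 -13.2] M tool [ 1.27 -2.05 -0.19] seat xy mm [-80.7   1.1] z 34.1 yaw -9.4 tilt [ 0.17 -0.01]
```

View pics/seat1.png

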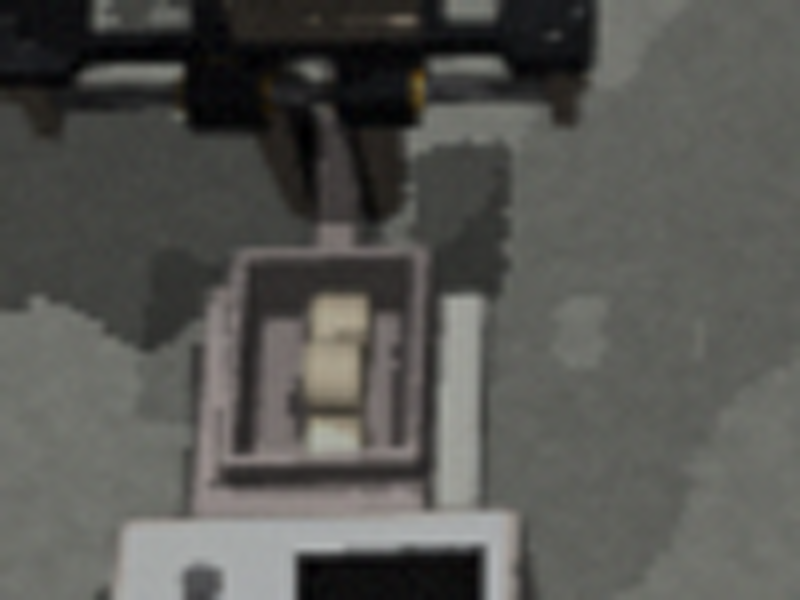

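Flat within noise, tablets in place; but the down force is high, so friction might be masking the stop. Relieve it and push again.

Converted, -0.001 m / 0.75 = -0.0013, -0.0008 m / 0.75 = -0.0011.

Request:
carry_out --commands '[[[0, 0, -0.0005], [0, 0, 0], 0.004], [[0, 0, -0.0011], [0, 0, 0], 0.004], [[0, 0, -0.0013], [0, 0, 0], 0.004], [[0, 0, -0.0013], [0, 0, 0], 0.004]]'

```text
t: 21.5
ee_pos: [0.5005, -0.2075, 0.0342]
tcp_rot: [0.997, -0.082, 0.002, 0.0]
contact_force: [-5.9, 6.9, 5.5]
finger_gap: 0.143
gripper_force: 50.0
```

```bash
python3 f.py
```

```text
21.5 F tool [-7.  -5.8 -5.5] M tool [ 1.03 -1.47 -0.22] seat xy mm [-80.7   1.1] z 34.2 yaw -9.41 tilt [ 0.2  -0.01]
```

Converted, 0.0015 m / 0.75 = 0.002, 0.001 m / 0.75 = 0.0013.

Request:
carry_out --commands '[[[0.0007, 0, 0], [0, 0, 0], 0.004], [[0.0013, 0, 0], [0, 0, 0], 0.004], [[0.002, 0, 0], [0, 0, 0], 0.004], [[0.002, 0, 0], [0, 0, 0], 0.004]]'

```text
t: 22.0
ee_pos: [0.5005, -0.2075, 0.0341]
tcp_rot: [0.997, -0.082, -0.0, -0.0]
contact_force: [-13.1, 6.8, 10.6]
finger_gap: 0.147
gripper_force: 50.0
```

```bash
python3 f.py
```

```text
22.0 F tool [-14.   -4.5 -10.6] M tool [ 0.99 -2.44 -0.17] seat xy mm [-80.7   1.1] z 34.1 yaw -9.39 tilt [-0.02 -0.02]
```

Converted, -0.0015 m / 0.75 = -0.002, 0.0012 m / 0.75 = 0.0016.

Request:
carry_out --commands '[[[-0.0013, 0, -0.0005], [0, 0, 0], 0.004], [[-0.002, 0.0007, -0.0012], [0, 0, 0], 0.004], [[-0.002, 0.0013, -0.0012], [0, 0, 0], 0.004], [[-0.002, 0.0016, -0.0012], [0, 0, 0], 0.004], [[-0.002, 0.0016, -0.0012], [0, 0, 0], 0.004]]'

```text
t: 22.62
ee_pos: [0.5005, -0.2075, 0.0343]
tcp_rot: [0.997, -0.082, 0.002, -0.001]
contact_force: [-4.0, 9.8, 1.1]
finger_gap: 0.147
gripper_force: 50.0
```

```bash
python3 f.py
```

```text
22.62 F tool [-5.5 -9.  -1.1] M tool [ 1.55 -0.92 -0.25] seat xy mm [-80.7   1. ] z 34.3 yaw -9.43 tilt [ 0.21 -0.12]
```

Converted, 0.0024 m / 0.75 = 0.0032, 0.002 m / 0.75 = 0.0027.

Request:
carry_out --commands '[[[0.0009, 0, 0], [0, 0, 0], 0.004], [[0.0019, 0, 0], [0, 0, 0], 0.004], [[0.0027, 0, 0], [0, 0, 0], 0.004], [[0.0032, 0, 0], [0, 0, 0], 0.004], [[0.0032, 0, 0], [0, 0, 0], 0.004]]'

```text
t: 23.25
ee_pos: [0.5005, -0.2075, 0.0342]
tcp_rot: [0.997, -0.082, -0.001, -0.001]
contact_force: [-13.3, 10.3, 9.6]
finger_gap: 0.147
gripper_force: 50.0
```

```bash
python3 f.py
```

```text
23.25 F tool [-14.9  -8.   -9.5] M tool [ 1.4  -2.47 -0.16] seat xy mm [-80.7   1.1] z 34.2 yaw -9.38 tilt [-0.14 -0.15]
```

```bash
python3 flat.py seat2; python3 f.py; python3 -c "from rig import ctrl;print(ctrl.hand_in())"
```

```text
2411 rim pitch/roll deg [-0.04  0.34] z 0.061286085427171025 x [-43.9  38.7] y [-31.3  33. ]
handle 454 0.059344202545213776
ref reader top pitch/roll [-0.13  0.45] z at 95mm 0.06036060389868971
23.65 F tool [-14.7  -7.6  -9.8] M tool [ 1.38 -2.4  -0.17] seat xy mm [-80.7   1.1] z 34.2 yaw -9.39 tilt [-0.13 -0.15]
the job is handed in; nothing more can be done
None
```

The job is handed in at 23.65 s: all three tablets are in the dish, which sits flat on the seat within camera noise, still gripped at 50 N and pressed into the corner with about 15 N ahead and 8 N sideways; the hand-in gave no verdict.

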